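# Set the gas calibration panel to zero gas

### The arm

A 6-joint arm with a two-finger parallel gripper is mounted at the origin on the work surface. World frame = base frame: x ahead of the robot, y to its left, z up, the work surface at z = 0. Lengths are in mm, angles in rad, forces in N, time in s.
With the tool pointing down it reaches from about 275 to 750 mm from the base axis. Payload 10.2 kg.
Tool frame: the origin (TCP) lies midway between the tips of the shut fingers; the grasp point (between the pads) lies 19 mm behind it; z points along the fingers, y is the direction in which the jaws open and shut (so a half turn about z gives the same grasp; the last joint's range is limited). The gripper opens to 85 mm and grips with 20 to 120 N. Pads are 22 mm wide; open, the fingers measure 114 mm over their backs; the gripper's body (76 mm by 85 mm) begins 54 mm behind the grasp point. The pads swing forward as they close: fully open they stand 13 mm farther back than shut.
Start: joints at [0.938, 0.313, 1.498, -0, 1.331, -0.223], TCP at [209.187, 481.531, 231.294] pointing down, gripper open.
Joint ranges: [-2.94, 2.94], [-0.97, 2.17], [0.19, 2.56], [-1.23, 4.37], [0.02, 3.11], [-2.88, 2.88]. Speed limits (rad/s): [2.39, 2.39, 3.01, 3.14, 3.14, 3.14].

### API

Orientations are given as a unit quaternion [w, x, y, z].
In Python, from rig import ctrl, capture, calibration, order gives the robot as it stands.
- The arm moves only by the tool jog_arm, never from a script. Its argument "rows" is a list that holds one entry, the list of rows, each a list of 6 numbers: the shift along the tool's x, y, z as a fraction of full scale, then the turn, a rotation vector about the tool's x, y, z as a fraction of full scale. In form: [[[x, y, z, ax, ay, az], ...]]. A call has 1 to 8 rows; each row is the pose to reach, as a shift and turn from the pose commanded when the call began, along the tool's axes at that moment; what a row does not reach only later rows make up. Full scale, the value 1, is 0.15 m for a shift and pi/2 rad for a turn. A row lasts 1/12 s, in which the tool goes at most 41.7 mm and 7.16 degrees, less where a joint would pass 70% of its speed; a pose out of reach is approached as far as the arm can. A call with a number of a shift or a turn outside -1 to 1 is refused whole. A call with a gripper value outside its range is refused whole. "jaw" is the gripper command: -1 is fully open, 1 is shut, values between are in proportion, set as the call begins (left out, the last holds). The fingers move at their own pace and stop on an object; "grip_force" is the grip in N (left out, the last holds). Time passes only in rows, so rows that repeat a pose let the fingers close. It gives the time, the measured TCP pose, the force and the opening at its end, in the units of the state.
- ctrl.sense(): the state, without advancing time (a new reading comes with each control period).
- capture(name): name is "scene" or "top" or "wrist"; returns the picture (480x640x3 uint8, red, green, blue); there is no depth.
- calibration(name): a dict with "fov_y" (degrees; the focal length in pixels is half the picture's height over the tangent of half this angle, whatever the lens; pixels are square), "cx", "cy" (the principal point, pixels), "k1" (the pictures are not rectified: a ray, as slopes to the right and down, at radius r is drawn at 1 + k1 r^2 times it, then the intrinsics apply), "view" (4x4, takes a point from world to camera coordinates); the wrist camera has in their place "mount" (4x4, takes a point from camera to tool coordinates, whose origin is the TCP and whose axes are the flange's). Camera axes: x right, y down, z forward; pixel columns grow to the right and rows downward; lengths in mm; the calibration is good to about 2 mm. A picture is of the moment at which its call begins: read the wrist's pose just before it. calibration takes no time and is no camera call.
- order.finish_job(): hands the job in, once; it reports no verdict.
The state is a dict: "time_s": time; "joints": joint angles; "dq": joint speeds; "tau": joint torques, N m; "eef_pos": TCP position; "ee_rot": TCP orientation; "force": force on the tool from outside, world axes, zero at the start; "wrist_torque": the same for the moment, N m; "grip_width": opening from 0.0 (shut) to 1.0 (fully open).
Only numpy, scipy, OpenCV 4.12 (cv2) and the standard library are available. Lean on these libraries where they do the work, as an engineer would, in place of code of your own. Each camera call takes 0.05 s, during which the arm holds its last target.

### The job

Set the gas calibration panel to zero gas with the closed fingertips: first press down the raised end of the rocker switch until it is fully over, then push the round key fully down, then the oblong key fully down. Do it in that order, leave the square key up, and do not pick up or shift any of the loose things on and beside the panel.

Things in the scene. Friction and masses are not known exactly. Their poses are not given: they have to be found in the camera images.
- panel: the calibration panel, a fixed grey bench console 220 mm deep (x) by 300 mm wide (y) by 60 mm high; origin in the middle of its underside, z up, -x towards its operator (robot) side. Along its front part, 47 mm to -x of its middle, four control units, each with a grey frame 76 mm (x) by 60 mm (y), stand in a row along y, 66 mm apart: round key, square key, oblong key and rocker, in an order that differs from time to time. All keys and the rocker are the same white plastic
- round_key_top (a point): the centre of the top face of the round key, a disc 36 mm across; it sinks with the key. Up, its top is 18 mm above the panel's top face, 14 mm above its grey frame; it goes straight down 8 mm to a stop against about 3 N of friction and stays where it is left (no spring). x and y axes as the panel's
- round_key (a joint): how far the round key is pushed in, m: 0 up, 0.008 fully down
- oblong_key_top (a point): the centre of the top face of the oblong key, 56 mm long (panel x) and 20 mm wide (panel y); it sinks with the key. Up, its top is 18 mm above the panel's top face, 14 mm above its grey frame; it goes straight down 8 mm to a stop against about 3 N of friction and stays where it is left (no spring). x and y axes as the panel's
- oblong_key (a joint): how far the oblong key is pushed in, m: 0 up, 0.008 fully down
- square_key_top (a point): the centre of the top face of the square key, 34 x 34 mm, which is to stay up; it sinks with the key. Up, its top is 18 mm above the panel's top face, 14 mm above its grey frame; it goes straight down 8 mm to a stop against about 3 N of friction and stays where it is left (no spring). x and y axes as the panel's
- square_key (a joint): how far the square key is pushed in, m: 0 up, 0.008 fully down
- rocker_pivot (a point): the middle of the rocker switch, a fixed point on its pivot line (which runs along panel y), 72 mm above the bench; axes as the panel's. The rocker is a shallow V seen from the side, 34 mm wide (y), each half 33 mm long (x). Off: the half at -x lies level at this point's height and the half at +x slopes up, its end 14 mm higher. On: the +x half lies level at this point's height and the -x half stands up
- rocker_raised (a point): a point on the top face of the rocker's +x half (the raised one at the start), 24 mm out from the pivot line: the place to press; it moves with the rocker
- rocker (a joint): angle of the rocker, rad: 0 off, 0.44 fully on, where the +x half is level; at the start 0 to 0.08. It turns against about 0.06 N m of friction and stays where it is left
- detector_center (a point): a hand-held gas meter lying on the rubber mat at the back of the panel, black, 76 x 186 x 38 mm; the point is its centre. Loose: to be left alone
- brass_cap_center (a point): a loose brass fitting cap, 32 mm across and 28 mm tall, standing at the back of the panel; the point is its centre. To be left alone
- cartridge_center (a point): a loose aluminium gas cartridge, 62 mm across and 120 mm tall, standing on the bench at one side of the panel; the point is its centre. To be left alone
- jar_center (a point): a loose capped jar, 54 mm across and 70 mm tall, standing on the bench at the other side of the panel; the point is its centre. To be left alone

How it is judged:
By the outcome, as a careful person would: the job done as asked, in the order asked, and still so for the second after the job is handed in, with the robot touching nothing.
It also fails if it takes over 35 s, if anything falls off the work surface, if the arm or the gripper's body presses on something with over 40 N, if the wrist force passes 120 N, or if a joint passes its speed limit or range.

## Working session

There is one attempt and no reset: what is moved stays moved. The work goes in short steps, Python scripts to look and compute and a tool call to move; the robot and the scene stay as the last step left them, time stands still between calls to the robot, and variables do not carry over. Pictures are saved under pics/ and viewed, and the job is handed in when it is done.

Besides the shell and the picture viewer there is one more tool, called after "Call:" as name(argument=value, ...) on one line, values as JSON. jog_arm: Moves the arm, as the interface text tells. Shift numbers are shares of 0.15 m and turn numbers shares of pi/2 rad, none past 1 either way. Its arguments: {"type":"object","properties":{"rows":{"type":"array","items":{"type":"array","items":{"type":"array","items":{"type":"number"}}}},"jaw":{"type":"number"},"grip_force":{"type":"number"}},"required":["rows"]}

```bash
mkdir -p pics; ls; python3 - <<'E'
from rig import ctrl, capture, calibration, order
import cv2
print(ctrl.sense())
for n in ("scene","top","wrist"):
    print(n,calibration(n))
    cv2.imwrite(f"pics/{n}0.png",capture(n)[:,:,::-1])
E
```

```text
pics
{'time_s': 0.0, 'joints': array([ 9.37583070e-01,  3.13445827e-01,  1.49844555e+00, -5.23124418e-06,
        1.33102365e+00, -2.23396288e-01]), 'dq': array([ 6.54260141e-04, -1.67372954e-03,  7.66758180e-04,  3.13800871e-04,
       -3.83517828e-04, -2.83792860e-05]), 'tau': array([ 1.38173884e-03, -4.12264538e+01, -2.59739292e+01, -1.28839756e-04,
        4.13127549e-03, -4.84446616e-06]), 'eef_pos': array([209.03065648, 481.30183904, 230.73403255]), 'ee_rot': array([-2.72298924e-04,  2.03476905e-01,  9.79079523e-01, -6.02516735e-04]), 'force': array([-0.36685359,  1.26360719, -0.18888561]), 'wrist_torque': array([ 0.00406261, -0.01408867,  0.04357987]), 'grip_width': 1.0021939905989652}
scene {'fov_y': 42.81862024135253, 'cx': 331.5283084747376, 'cy': 237.4734983852503, 'k1': -0.03429808970141627, 'view': array([[-1.37041707e-02,  9.99827756e-01, -1.25161634e-02,
        -1.03751322e+01],
       [ 6.21708886e-01, -1.28346815e-03, -7.83247352e-01,
        -2.98816153e+02],
       [-7.83128506e-01, -1.85151654e-02, -6.21584211e-01,
         1.51613282e+03],
       [ 0.00000000e+0
[... 293 characters left out ...]
1,  2.46433274e-02, -1.65330468e-01,
         5.92779575e+02],
       [ 1.65786834e-01,  1.77820680e-02, -9.86001280e-01,
         9.21455733e+02],
       [ 0.00000000e+00,  0.00000000e+00,  0.00000000e+00,
         1.00000000e+00]])}
wrist {'fov_y': 64.49800261286944, 'cx': 319.61856947265534, 'cy': 241.9600626694835, 'k1': -0.030590006640630402, 'mount': array([[-1.25749831e-03, -9.56825734e-01, -2.90659482e-01,
         7.43292914e+01],
       [ 9.99999075e-01, -1.05244920e-03, -8.61787378e-04,
        -6.28840230e-01],
       [ 5.18676001e-04, -2.90660296e-01,  9.56826172e-01,
        -1.41970573e+02],
       [ 0.00000000e+00,  0.00000000e+00,  0.00000000e+00,
         1.00000000e+00]])}
```

View pics/scene0.png

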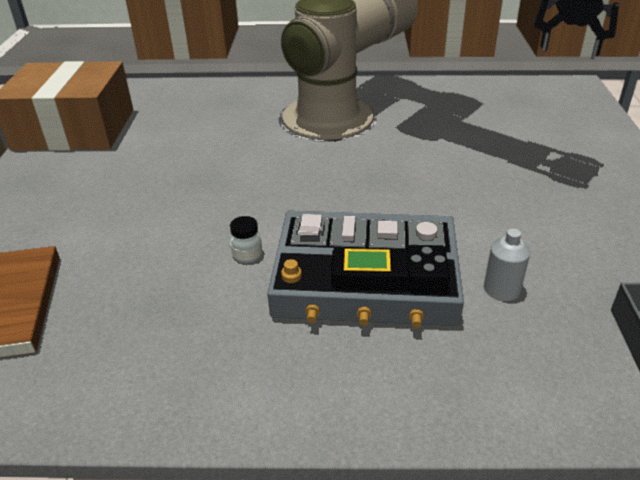

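View pics/top0.png

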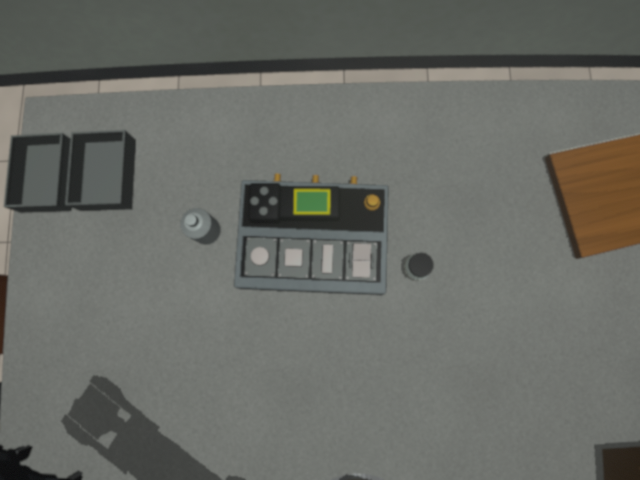

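View pics/wrist0.png

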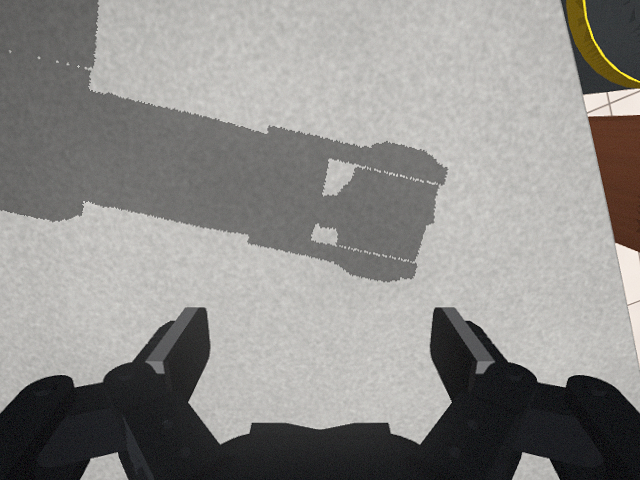

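The top view shows the panel at about columns 235–388, rows 180–293. From left (+y) to right the units are round (260,256), square (294,257), oblong (328,259) and rocker (362,261). The jar is at (419,265), the cartridge at (197,223) and the brass cap at (372,202). Next I'll measure the white tops in both views.

```bash
cat > h.py <<'E'
import numpy as np, cv2
from rig import ctrl, capture, calibration, order
from scipy.spatial.transform import Rotation as R
def cam(n,s=None):
    c=calibration(n); f=240/np.tan(np.radians(c["fov_y"])/2)
    K=np.array([[f,0,c["cx"]],[0,f,c["cy"]],[0,0,1]]); D=np.array([c["k1"],0,0,0,0.])
    if n=="wrist":
        q=s["ee_rot"]; T=np.eye(4); T[:3,:3]=R.from_quat(q[[1,2,3,0]]).as_matrix(); T[:3,3]=s["eef_pos"]
        C=T@c["mount"]
    else: C=np.linalg.inv(c["view"])
    return K,D,C
def ray(cm,uv):
    K,D,C=cm
    p=cv2.undistortPoints(np.array([[uv]],float),K,D)[0,0]
    return C[:3,3], C[:3,:3]@np.array([p[0],p[1],1])
def onz(cm,uv,z):
    o,d=ray(cm,uv); return o+d*(z-o[2])/d[2]
def proj(cm,P):
    K,D,C=cm; V=np.linalg.inv(C); return cv2.projectPoints(np.array([P],float),cv2.Rodrigues(V[:3,:3])[0],V[:3,3],K,D)[0][0,0]
def whites(im,roi,th=185):
    x0,y0,x1,y1=roi; m=(im[y0:y1,x0:x1].min(2)>th).astype(np.uint8)
    n,l,s,c=cv2.connectedComponentsWithStats(m)
    return [(c[i]+[x0,y0],s[i]) for i in range(1,n) if s[i][4]>25]
E
python3 - <<'E'
from h import *
for n,roi in (("top",(240,238,384,282)),("scene",(285,205,455,250))):
    im=cv2.imread(f"pics/{n}0.png"); cm=cam(n)
    for th in (165,185,200):
        print(n,th)
        for c,s in whites(im,roi,th): print(c.round(1),s, onz(cm,c,78).round(1))
    x0,y0,x1,y1=roi
    cv2.imwrite(f"pics/{n}0z.png",cv2.resize(im[y0-15:y1+15,x0-15:x1+15],None,fx=4,fy=4,interpolation=cv2.INTER_CUBIC))
E
```

```text
top 165
top 185
top 200
scene 165
[310.1 222.8] [ 13   9  23  20 335] [538.6 -17.9  78. ]
[348.2 225.5] [ 57  11  13  20 216] [546.3  47.2  78. ]
[387.  226.5] [ 93  16  19  12 227] [549.3 112.8  78. ]
[426.4 227.8] [132  17  20  13 197] [553. 179.  78.]
scene 185
[310.9 220.1] [ 16   9  20  13 212] [530.8 -16.9  78. ]
[348.2 225.3] [ 58  11  11  20 182] [545.9  47.2  78. ]
[387.4 226.5] [ 93  16  19  12 203] [549.3 113.5  78. ]
[426.2 227.8] [132  17  20  12 178] [553.2 178.6  78. ]
scene 200
```

View pics/top0z.png

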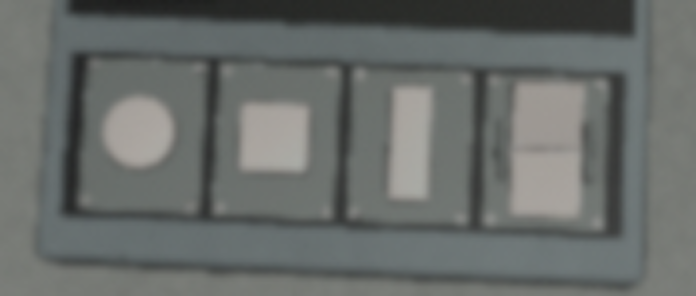

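View pics/scene0z.png

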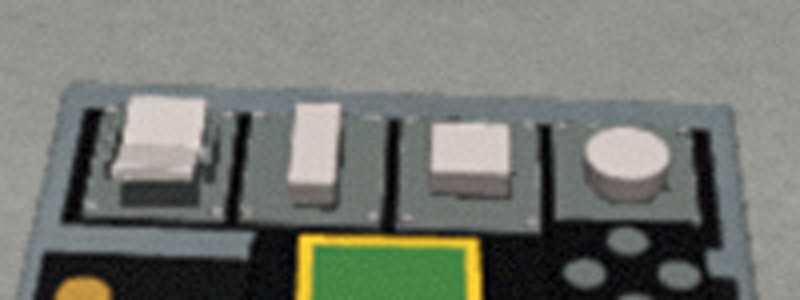

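The zooms confirm the order. In the scene crop the rocker's raised half is the near one (+x). The top view is darker, so I'll lower its threshold.

```bash
python3 - <<'E'
from h import *
im=cv2.imread("pics/top0.png"); cm=cam("top")
for th in (140,150):
  for c,s in whites(im,(244,240,381,280),th):
    print(th,c.round(1),s, onz(cm,c,78).round(1), onz(cm,c,72).round(1))
# rocker pivot line px in zoom (548,149)
print("pivot",onz(cm,(225+548/4,223+149/4),72).round(1))
g=im.max(2)
# panel top corners from zoom/view
for p in ((242,181),(388,185),(385,293),(235,288)): print(p,onz(cm,p,60).round(1))
for n,p in (("jar",(421,264)),("cart",(193,221)),("cap",(373,201))):print(n,onz(cm,p,{"jar":70,"cart":120,"cap":90}[n]).round(1))
E
```

```text
140 [327.3 258.2] [ 79   5  10  28 240] [542.6  47.8  78. ] [543.3  47.9  72. ]
140 [361.5 260.6] [109   4  18  33 477] [536.4 -17.9  78. ] [537.  -18.3  72. ]
140 [259.3 255.5] [  7   8  17  16 215] [551.  179.7  78. ] [551.7 180.6  72. ]
140 [293.3 256.8] [ 41   9  17  17 255] [546.9 113.6  78. ] [547.7 114.1  72. ]
150 [327.2 258.5] [ 79   6   9  26 201] [541.9  48.   78. ] [542.6  48.1  72. ]
150 [259.3 255.6] [  8   8  15  16 183] [550.7 179.8  78. ] [551.5 180.7  72. ]
150 [293.1 257.1] [ 42  10  15  15 219] [546.3 114.   78. ] [547.  114.5  72. ]
150 [361.1 268.4] [110  21  16  15 214] [521.2 -16.6  78. ] [521.8 -17.   72. ]
pivot [537.6 -19.2  72. ]
(242, 181) [706.7 218.2  60. ]
(388, 185) [690.1 -77.7  60. ]
(385, 293) [473.9 -62.5  60. ]
(235, 288) [490.  230.6  60. ]
jar [ 527.7 -133.7   70. ]
cart [614.1 299.6 120. ]
cap [650.7 -43.5  90. ]
```

Call:
jog_arm(rows=[[[-0.15, -0.09, 0, 0, 0, -0.05], [-0.35, -0.21, 0, 0, 0, -0.12], [-0.55, -0.33, 0, 0, 0, -0.18], [-0.75, -0.45, 0, 0, 0, -0.218], [-0.9, -0.54, 0, 0, 0, -0.218], [-1, -0.6, 0, 0, 0, -0.218], [-1, -0.6, 0, 0, 0, -0.218], [-1, -0.6, 0, 0, 0, -0.218]]], jaw=1, grip_force=40)

```text
time_s: 0.82
eef_pos: [311.1, 338.9, 231.2]
ee_rot: [-0.0, 0.035, 0.999, 0.0]
force: [0.5, 0.0, 0.3]
grip_width: 0.001
```

Call:
jog_arm(rows=[[[-0.1, -0.1, 0, 0, 0, 0], [-0.25, -0.27, 0, 0, 0, 0], [-0.45, -0.48, 0, 0, 0, 0], [-0.6, -0.65, 0, 0, 0, 0], [-0.75, -0.8, 0, 0, 0, 0], [-0.85, -0.92, 0, 0, 0, 0], [-0.92, -1, 0, 0, 0, 0], [-0.92, -1, 0, 0, 0, 0]]])

```text
time_s: 1.48
eef_pos: [439.6, 179.4, 231.0]
ee_rot: [-0.0, 0.035, 0.999, -0.0]
force: [-0.3, 0.3, 0.6]
grip_width: 0.0
```

Call:
jog_arm(rows=[[[-0.1, -0.1, 0, 0, 0, 0], [-0.25, -0.25, 0, 0, 0, 0], [-0.4, -0.4, 0, 0, 0, 0], [-0.5, -0.55, 0, 0, 0, 0], [-0.55, -0.65, 0, 0, 0, 0], [-0.55, -0.65, 0, 0, 0, 0], [-0.55, -0.65, 0, 0, 0, 0], [-0.55, -0.65, 0, 0, 0, 0]]])

```text
time_s: 2.15
eef_pos: [513.6, 79.2, 231.2]
ee_rot: [-0.0, 0.033, 0.999, 0.0]
force: [0.1, 1.4, -0.2]
grip_width: -0.0
```

```bash
python3 - <<'E'
from h import *
import pickle
s=ctrl.sense(); im=capture("wrist")[:,:,::-1]; cv2.imwrite("pics/wrist1.png",im); pickle.dump(s,open("s1.pkl","wb"))
print(s["eef_pos"],s["ee_rot"])
cm=cam("wrist",s)
for p in ((551,179.7,78),(547,113.6,78),(542.5,48,78),(538,-18,72),(562,-19.6,82)): print(p,proj(cm,p).round(1))
for th in (185,205,220):
  for c,t in whites(im,(0,0,640,330),th): print(th,c.round(1),t,onz(cm,c,78).round(1))
E
```

```text
[513.63738014  79.17503539 231.24753495] [-2.13151506e-04  3.28963245e-02  9.99458719e-01  2.36479951e-04]
(551, 179.7, 78) [445. 260.]
(547, 113.6, 78) [364.9 260.5]
(542.5, 48, 78) [285.  260.4]
(538, -18, 72) [207.  257.9]
(562, -19.6, 82) [206.2 289.1]
185 [150.2 144.8] [    0     0   338   330 89030] [443.1 -45.6  78. ]
185 [554.5 146.4] [  444     0   196   330 52067] [464.5 261.5  78. ]
185 [382. 169.] [344 163  79  12 798] [473.4 129.2  78. ]
185 [385.4 192.5] [ 338  184   92   19 1389] [491.7 131.5  78. ]
185 [446.  271.4] [ 338  184  162  146 3870] [561.2 180.9  78. ]
185 [272.3 256.1] [ 249  214   58   82 3400] [538.1  38.   78. ]
185 [464.5 255.7] [447 214  30  81 926] [548.3 195.7  78. ]
205 [141.  128.8] [    0     0   338   330 76396] [431.1 -50.3  78. ]
205 [554.5 146.2] [  444     0   196   330 51775] [464.4 261.5  78. ]
205 [382.9 169.2] [344 164  79  11 736] [473.5 129.9  78. ]
205 [207.7 246. ] [  148   186   157   144 10060] [525.9 -13.8  78. ]
205 [270.8 252.9] [ 249  214   56   82 2883] [535.3  37.   78. ]
205 [472.9 217.6] [470 215   6   6  29] [516.5 201.1  7
[... 1017 characters left out ...]
] [38 41 10 15 67] [ 369.3 -110.7   78. ]
220 [594.6  44.9] [590  41   9   8  40] [394.6 284.   78. ]
220 [17.5 59.9] [ 10  51  19  21 164] [ 376.1 -132.2   78. ]
220 [ 5.  78.1] [ 2 75  6  8 29] [ 387.4 -145.1   78. ]
220 [13.  81.1] [10 78  7  8 30] [ 389.9 -139.5   78. ]
220 [  2.5 103.6] [ 0 96  9 18 65] [ 404.7 -152.1   78. ]
220 [383.1 168.8] [344 164  79  11 689] [473.3 130.1  78. ]
220 [173.6 218. ] [171 215   6   7  30] [500.8 -37.7  78. ]
220 [235.4 217.7] [230 214  10   8  41] [504.   11.9  78. ]
220 [252. 218.] [250 215   6   7  33] [505.1  25.1  78. ]
220 [204.3 260.6] [ 179  222   49   78 3183] [538.3 -18.6  78. ]
220 [281.3 266.7] [ 271  229   25   63 1019] [547.8  44.4  78. ]
```

View pics/wrist1.png

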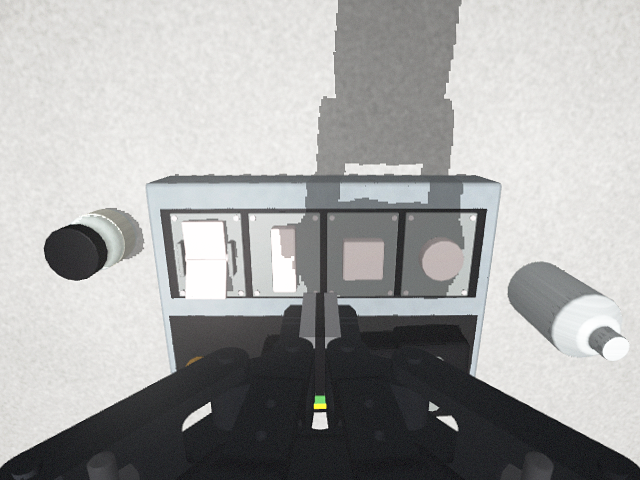

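The wrist view agrees with the estimates to within about 3 mm: round at (441,260), square at (363,259), oblong at (284,260) and rocker pivot line at (206,259). Next I move above the rocker's raised half.

Call:
jog_arm(rows=[[[-0.1, -0.15, 0.05, 0, 0, 0], [-0.2, -0.35, 0.15, 0, 0, 0], [-0.3, -0.5, 0.3, 0, 0, 0], [-0.365, -0.61, 0.45, 0, 0, 0], [-0.365, -0.636, 0.6, 0, 0, 0], [-0.365, -0.636, 0.75, 0, 0, 0], [-0.365, -0.636, 0.8, 0, 0, 0], [-0.365, -0.636, 0.8, 0, 0, 0]]])

```text
time_s: 2.87
eef_pos: [561.5, -20.1, 109.9]
ee_rot: [-0.002, 0.033, 0.999, 0.0]
force: [-0.4, -0.7, 0.6]
grip_width: -0.0
```

```bash
python3 - <<'E'
from h import *
s=ctrl.sense();print(s["time_s"],s["eef_pos"],s["ee_rot"],s["force"])
for n in ("scene","wrist"):
    im=capture(n)[:,:,::-1]
    cv2.imwrite(f"pics/{n}2.png",im)
    if n=="scene": cv2.imwrite("pics/scene2z.png",cv2.resize(im[150:300,250:450],None,fx=4,fy=4,interpolation=cv2.INTER_CUBIC))
E
```

```text
2.8667 [561.48537532 -20.12537381 109.92084842] [-1.65521341e-03  3.30610668e-02  9.99451881e-01  4.04992661e-04] [-0.39409652 -0.74996476  0.57698045]
```

View pics/scene2z.png

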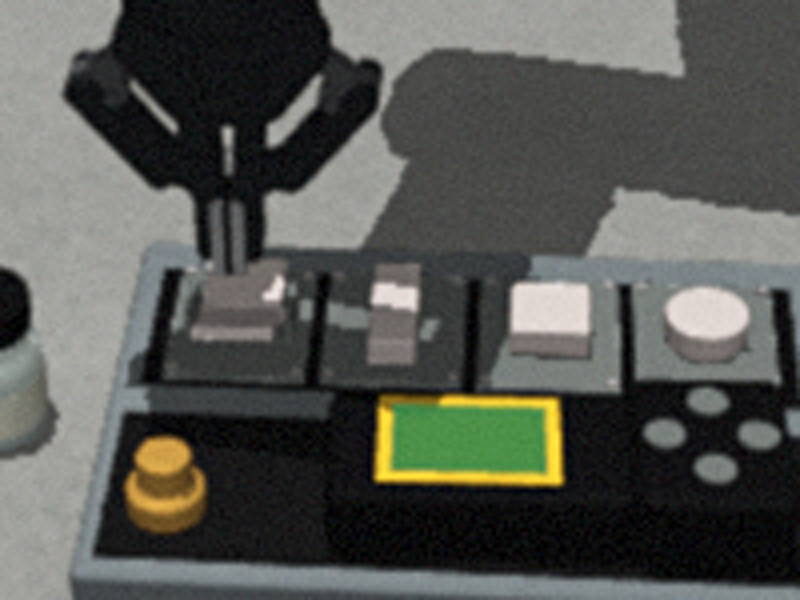

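View pics/wrist2.png

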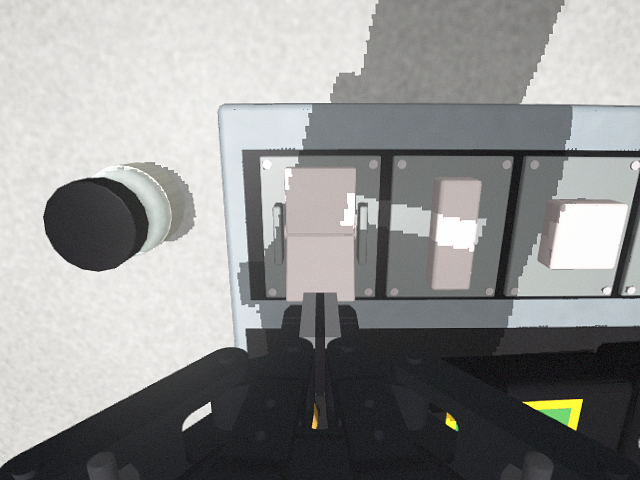

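Call:
jog_arm(rows=[[[0, 0, 0.06, 0, 0, 0], [0, 0, 0.12, 0, 0, 0], [0, 0, 0.15, 0, 0, 0], [0, 0, 0.175, 0, 0, 0], [0, 0, 0.195, 0, 0, 0], [0, 0, 0.215, 0, 0, 0], [0, 0, 0.235, 0, 0, 0], [0, 0, 0.235, 0, 0, 0]]])

```text
time_s: 3.63
eef_pos: [562.5, -21.5, 75.7]
ee_rot: [-0.0, 0.034, 0.999, -0.0]
force: [0.6, 0.3, 0.0]
grip_width: -0.001
```

Call:
jog_arm(rows=[[[0, 0, 0.01, 0, 0, 0], [0, 0, 0.018, 0, 0, 0], [0, 0, 0.025, 0, 0, 0], [0, 0, 0.025, 0, 0, 0]]])

```text
time_s: 3.97
eef_pos: [562.5, -21.5, 72.2]
ee_rot: [0.0, 0.034, 0.999, -0.0]
force: [1.3, -0.2, 0.0]
grip_width: 0.002
```

Call:
jog_arm(rows=[[[0, 0, 0.007, 0, 0, 0], [0, 0, 0.014, 0, 0, 0], [0, 0, 0.014, 0, 0, 0]]])

```text
time_s: 4.22
eef_pos: [562.6, -21.5, 71.8]
ee_rot: [0.0, 0.034, 0.999, -0.0]
force: [-4.8, -0.0, 16.5]
grip_width: 0.003
```

```bash
python3 - <<'E'
from h import *
s=ctrl.sense();print(s["time_s"],s["eef_pos"],s["force"],s["wrist_torque"])
for n in ("scene","wrist"):
    im=capture(n)[:,:,::-1]
    cv2.imwrite(f"pics/{n}3.png",im)
    if n=="scene": cv2.imwrite("pics/scene3z.png",cv2.resize(im[150:300,250:450],None,fx=4,fy=4,interpolation=cv2.INTER_CUBIC))
E
```

```text
4.2167 [562.58565427 -21.48724472  71.75655183] [-4.81455037 -0.03658806 16.45668865] [0.06952205 0.78010648 0.0562503 ]
```

View pics/scene3z.png

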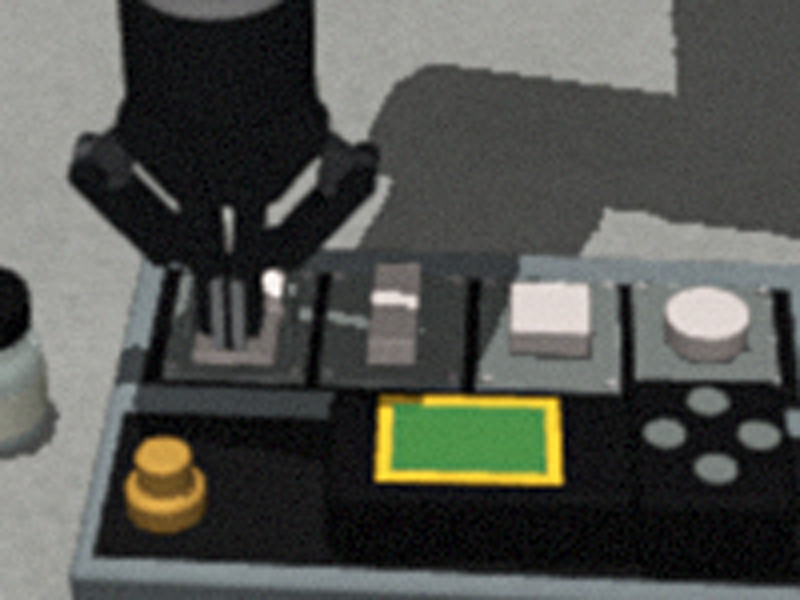

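View pics/wrist3.png

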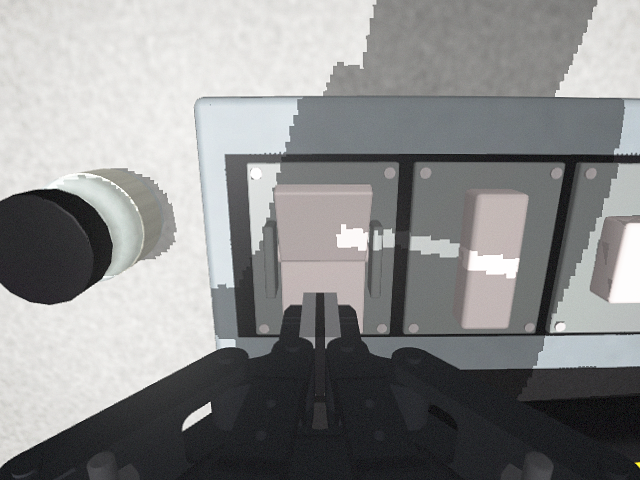

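The force jumped to 16 N at z = 71.8 mm and the −x half now stands up, so the rocker is fully over. I lift and go to the round key.

Call:
jog_arm(rows=[[[0, 0, -0.06, 0, 0, 0], [0, 0, -0.15, 0, 0, 0], [0, 0, -0.25, 0, 0, 0], [0, 0.05, -0.3, 0, 0, 0], [0.02, 0.2, -0.3, 0, 0, 0], [0.05, 0.35, -0.3, 0, 0, 0], [0.08, 0.5, -0.3, 0, 0, 0], [0.08, 0.6, -0.3, 0, 0, 0]]])

```text
time_s: 4.98
eef_pos: [555.4, 71.5, 114.9]
ee_rot: [-0.001, 0.033, 0.999, 0.0]
force: [0.5, 0.4, -0.4]
grip_width: -0.002
```

Call:
jog_arm(rows=[[[0.02, 0.15, 0, 0, 0, 0], [0.04, 0.3, 0, 0, 0, 0], [0.06, 0.45, 0, 0, 0, 0], [0.08, 0.6, 0, 0, 0, 0], [0.085, 0.7, 0, 0, 0, 0], [0.085, 0.725, 0, 0, 0, 0], [0.085, 0.725, 0, 0, 0, 0], [0.085, 0.725, 0, 0, 0, 0]]])

```text
time_s: 5.65
eef_pos: [551.0, 178.1, 115.0]
ee_rot: [-0.0, 0.034, 0.999, -0.0]
force: [-0.0, -0.8, -0.0]
grip_width: 0.002
```

```bash
python3 - <<'E'
from h import *
s=ctrl.sense();print(s["time_s"],s["eef_pos"],s["ee_rot"],s["force"])
for n in ("scene","wrist"):
    im=capture(n)[:,:,::-1]
    cv2.imwrite(f"pics/{n}4.png",im)
    if n=="scene": cv2.imwrite("pics/scene4z.png",cv2.resize(im[150:300,270:470],None,fx=4,fy=4,interpolation=cv2.INTER_CUBIC))
E
```

```text
5.65 [550.99999448 178.13002724 114.96042715] [-2.83559753e-04  3.36669233e-02  9.99433056e-01 -1.56358238e-04] [-0.00746429 -0.77687172 -0.02099758]
```

View pics/scene4z.png

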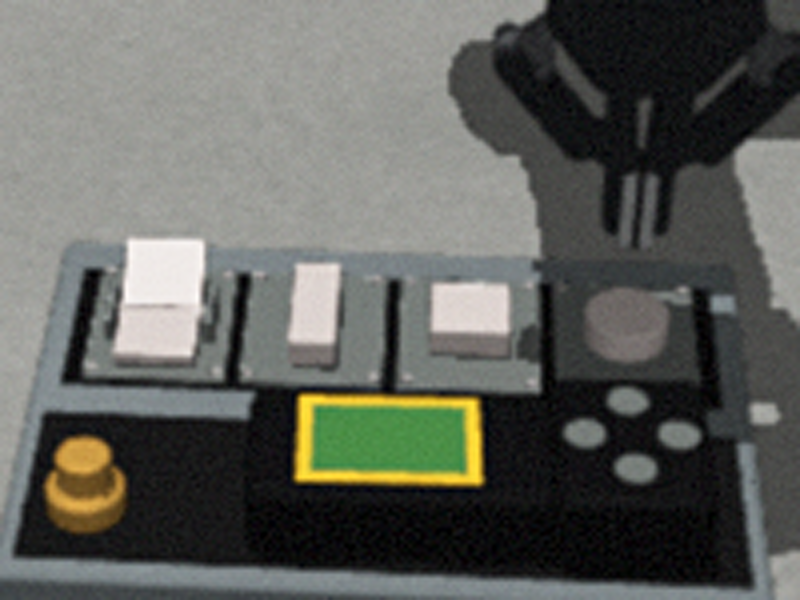

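View pics/wrist4.png

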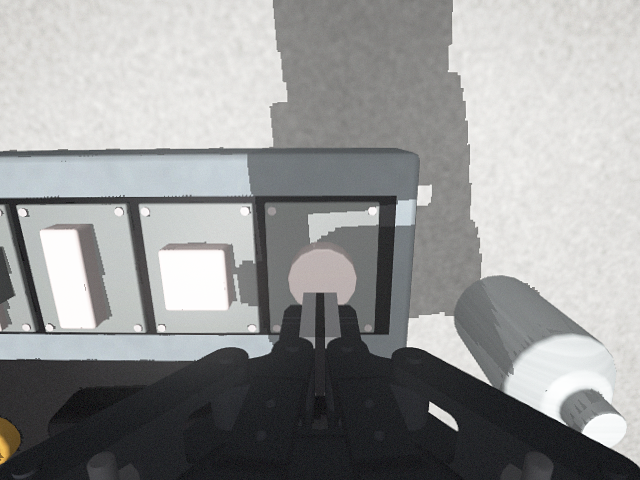

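The rocker stays over, with its −x half raised. The tips are centred over the round key. I press it.

Call:
jog_arm(rows=[[[0, 0, 0.08, 0, 0, 0], [0, 0, 0.16, 0, 0, 0], [0, 0, 0.21, 0, 0, 0], [0, 0, 0.235, 0, 0, 0], [0, 0, 0.255, 0, 0, 0], [0, 0, 0.27, 0, 0, 0], [0, 0, 0.285, 0, 0, 0], [0, 0, 0.285, 0, 0, 0]]])

```text
time_s: 6.42
eef_pos: [551.4, 178.5, 72.6]
ee_rot: [0.0, 0.034, 0.999, 0.0]
force: [-0.3, -0.3, 0.4]
grip_width: -0.001
```

Call:
jog_arm(rows=[[[0, 0, 0.007, 0, 0, 0], [0, 0, 0.014, 0, 0, 0], [0, 0, 0.02, 0, 0, 0], [0, 0, 0.02, 0, 0, 0]]])

```text
time_s: 6.75
eef_pos: [551.4, 178.5, 70.0]
ee_rot: [0.0, 0.034, 0.999, -0.0]
force: [-1.3, -2.2, 5.8]
grip_width: 0.0
```

Call:
jog_arm(rows=[[[0, 0, 0.005, 0, 0, 0], [0, 0, 0.01, 0, 0, 0], [0, 0, 0.01, 0, 0, 0]]])

```text
time_s: 7.0
eef_pos: [551.5, 178.6, 69.8]
ee_rot: [0.001, 0.034, 0.999, -0.0]
force: [-5.6, -1.8, 17.8]
grip_width: -0.001
```

The stop is reached at z = 69.8 mm with 18 N. Now the oblong key.

Call:
jog_arm(rows=[[[0, 0, -0.06, 0, 0, 0], [0, 0, -0.15, 0, 0, 0], [0, 0, -0.25, 0, 0, 0], [0, -0.05, -0.31, 0, 0, 0], [0, -0.2, -0.31, 0, 0, 0], [0, -0.35, -0.31, 0, 0, 0], [0, -0.5, -0.31, 0, 0, 0], [0, -0.6, -0.31, 0, 0, 0]]])

```text
time_s: 7.67
eef_pos: [544.8, 86.8, 114.4]
ee_rot: [-0.0, 0.034, 0.999, -0.0]
force: [0.2, -0.2, -0.1]
grip_width: -0.001
```

Call:
jog_arm(rows=[[[0, -0.12, 0, 0, 0, 0], [0, -0.2, 0, 0, 0, 0], [0, -0.265, 0, 0, 0, 0], [0, -0.265, 0, 0, 0, 0], [0, -0.265, 0, 0, 0, 0], [0, -0.265, 0, 0, 0, 0]]])

```text
time_s: 8.17
eef_pos: [542.4, 49.7, 114.4]
ee_rot: [-0.0, 0.033, 0.999, 0.0]
force: [-0.6, 0.8, -0.3]
grip_width: -0.001
```

```bash
python3 - <<'E'
from h import *
s=ctrl.sense();print(s["time_s"],s["eef_pos"],s["ee_rot"],s["force"])
for n in ("scene","wrist"):
    im=capture(n)[:,:,::-1]
    cv2.imwrite(f"pics/{n}5.png",im)
    if n=="scene": cv2.imwrite("pics/scene5z.png",cv2.resize(im[150:300,270:470],None,fx=4,fy=4,interpolation=cv2.INTER_CUBIC))
E
```

```text
8.1667 [542.38682883  49.70629912 114.41485304] [-2.60378120e-05  3.34145402e-02  9.99441573e-01  1.00262052e-04] [-0.64484209  0.79849532 -0.25024137]
```

View pics/scene5z.png

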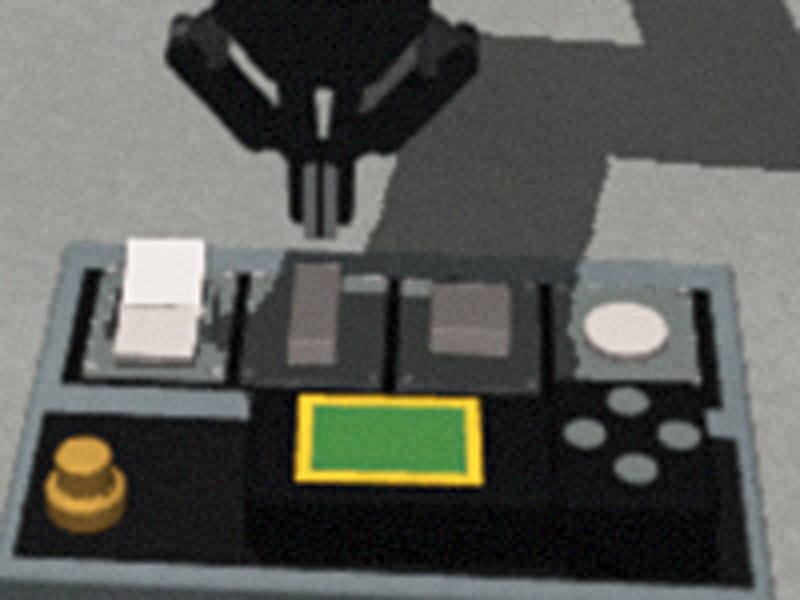

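View pics/wrist5.png

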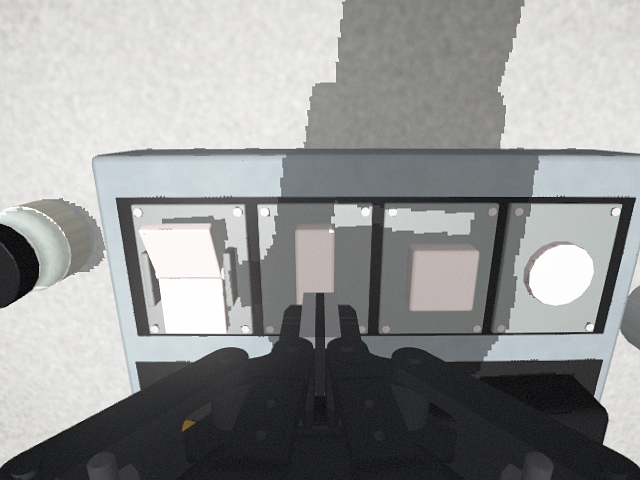

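The round key now sits low and the square key is still up. The oblong key's centre (column 315) is about 2 mm from the tips (column 320), so I correct while pressing.

Call:
jog_arm(rows=[[[0, -0.013, 0.07, 0, 0, 0], [0, -0.013, 0.15, 0, 0, 0], [0, -0.013, 0.205, 0, 0, 0], [0, -0.013, 0.23, 0, 0, 0], [0, -0.013, 0.25, 0, 0, 0], [0, -0.013, 0.267, 0, 0, 0], [0, -0.013, 0.282, 0, 0, 0], [0, -0.013, 0.282, 0, 0, 0]]])

```text
time_s: 8.93
eef_pos: [542.4, 47.2, 72.1]
ee_rot: [0.0, 0.034, 0.999, 0.0]
force: [0.3, 0.5, -0.2]
grip_width: 0.002
```

Call:
jog_arm(rows=[[[0, 0, 0.007, 0, 0, 0], [0, 0, 0.014, 0, 0, 0], [0, 0, 0.02, 0, 0, 0], [0, 0, 0.02, 0, 0, 0]]])

```text
time_s: 9.27
eef_pos: [542.6, 47.1, 70.0]
ee_rot: [0.001, 0.034, 0.999, -0.0]
force: [-3.5, 0.4, 8.3]
grip_width: 0.004
```

Call:
jog_arm(rows=[[[0, 0, 0.005, 0, 0, 0], [0, 0, 0.009, 0, 0, 0], [0, 0, 0.009, 0, 0, 0]]])

```text
time_s: 9.52
eef_pos: [542.7, 47.1, 69.8]
ee_rot: [0.001, 0.034, 0.999, -0.0]
force: [-6.8, 0.4, 20.2]
grip_width: -0.002
```

Call:
jog_arm(rows=[[[0, 0, -0.06, 0, 0, 0], [0, 0, -0.15, 0, 0, 0], [0, 0, -0.3, 0, 0, 0], [0, 0, -0.45, 0, 0, 0], [0.1, 0, -0.6, 0, 0, 0], [0.3, 0, -0.75, 0, 0, 0], [0.4, 0, -0.85, 0, 0, 0], [0.4, 0, -0.85, 0, 0, 0]]])

```text
time_s: 10.18
eef_pos: [481.7, 51.4, 198.5]
ee_rot: [0.002, 0.033, 0.999, -0.0]
force: [-0.0, 0.3, 0.6]
grip_width: 0.004
```

```bash
python3 - <<'E'
from h import *
s=ctrl.sense();print(s["time_s"],s["eef_pos"],s["force"])
for n in ("scene","wrist","top"):
    im=capture(n)[:,:,::-1]
    cv2.imwrite(f"pics/{n}6.png",im)
    if n=="scene": cv2.imwrite("pics/scene6z.png",cv2.resize(im[180:330,260:460],None,fx=4,fy=4,interpolation=cv2.INTER_CUBIC))
E
```

```text
10.1833 [481.65579567  51.4046248  198.50975152] [-0.00105056  0.2584637   0.57980745]
```

View pics/scene6z.png

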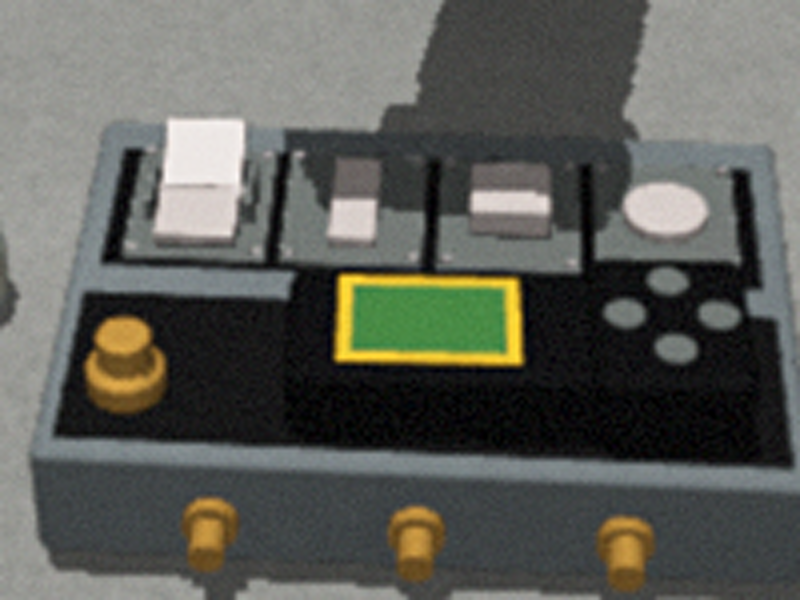

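View pics/wrist6.png

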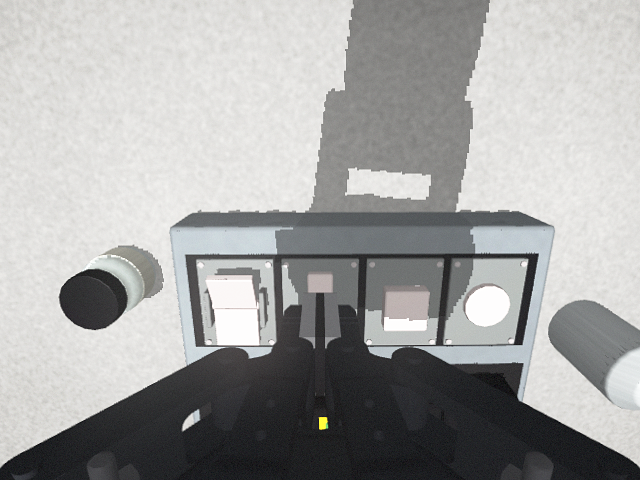

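View pics/top6.png

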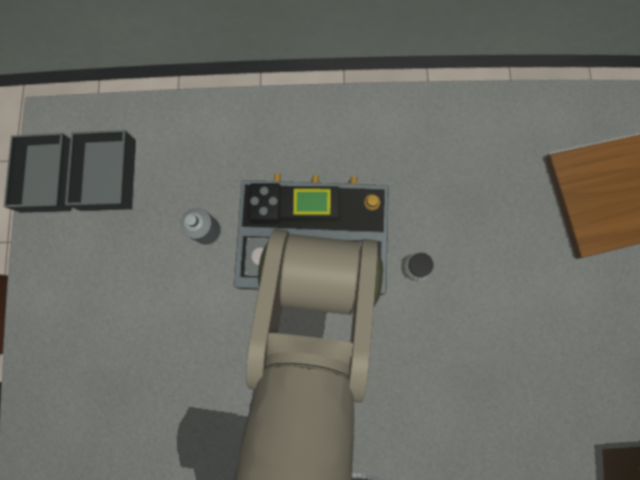

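The final pictures show the rocker over and the round and oblong keys low. The square key is up, and the jar, cartridge, cap and meter are where they were. The arm is clear of everything.

```bash
python3 -c "
from rig import order,ctrl
print(order.finish_job()); print(ctrl.sense()['time_s'])"
```

```text
the job is handed in; nothing more can be done
None
the job is handed in; nothing more can be done
```

The panel is set to zero gas. With the closed fingertips I pressed the rocker over, then the round key down, then the oblong key down, and handed the job in at about 10 s.

- **Stops:** each press ended in a clear rise in force at the expected height. The rocker stopped at z = 71.8 mm with 16 N, the round key at 69.8 mm with 18 N, and the oblong key at 69.8 mm with 20 N.
- **Final pictures:** these show the rocker's −x half raised, the round and oblong keys low and the square key up. The jar, cartridge, brass cap and gas meter have not moved, and the arm is clear of everything. The top view was partly blocked by the arm, so the key states come from the scene and wrist views.
- **Disagreements:** the wrist and top cameras differed by up to about 3 mm on the key positions. I corrected the oblong press by 2 mm for this. No check failed.

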